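# Find and press the concealed battery-door catch of a kitchen scale

## Robot

A 7-joint arm with a two-finger parallel gripper is mounted at the origin on the work surface; the furniture and walls round the work are solid. World frame = base frame: x ahead of the robot, y to its left, z up, the work surface at z = 0. Lengths are in mm, angles in rad, forces in N, time in s.
With the tool pointing down it reaches from about 400 to 875 mm from the base axis. Payload 4.4 kg.
Tool frame: the origin (TCP) lies at the very end of the fingers, on their centre line; the grasp point (between the pads) lies 19 mm behind it; z points along the fingers, y is the line along which they close (so a half turn about z gives the same grasp; the last joint's range is limited). The gripper opens to 85 mm and grips with 20 to 120 N. Pads are 22 mm wide; open, the fingers measure 114 mm over their backs; the gripper's body (76 mm by 85 mm) begins 54 mm behind the grasp point. The pads swing forward as they close: fully open they stand 13 mm farther back than shut.
Start: joints at [-0.066, 0.628, 0.038, 1.517, -0.027, 0.996, -0.02], TCP at [650.014, 0.027, 231.313] pointing down, gripper open.
Joint ranges: [-3.06, 3.06], [-0.37, 2.12], [-1.25, 1.32], [0.18, 2.47], [-1.1, 4.24], [0.23, 1.98], [-2.94, 2.94]. Speed limits (rad/s): [2.57, 2.57, 3.14, 3.14, 3.14, 3.14, 3.14].

## Interface

Orientations are given as [roll, pitch, yaw] about the fixed x, y, z axes, in that order (R = Rz(yaw) Ry(pitch) Rx(roll)).
In Python, from cell import read_state, get_image, camera_info, finish_job gives the robot as it stands.
- The arm moves only by the tool play_rows, never from a script. Its argument "deltas" is one flat list of numbers, 7 for each row, row after row: the shift along the tool's x, y, z in mm, then the turn, a rotation vector about the tool's x, y, z in rad, then the opening, from 0 (shut) to 1 (fully open). In form: [dx, dy, dz, ax, ay, az, grip, dx, dy, dz, ax, ay, az, grip, ...]. A call has 1 to 10 rows; each row is the pose to reach, as a shift and turn from the pose commanded when the call began, along the tool's axes at that moment; what a row does not reach only later rows make up. A row lasts 1/8 s, in which the tool goes at most 62.5 mm and 10.7 degrees, less where a joint would pass 70% of its speed; a pose out of reach is approached as far as the arm can. A call with a gripper value outside its range is refused whole. The fingers move at their own pace and stop on an object; the grip force is fixed at half the most. Time passes only in rows, so rows that repeat a pose let the fingers close. It gives the time, the measured TCP pose, the force, the opening and the grip force at its end, in the units of the state.
- read_state(): the state, without advancing time (a new reading comes with each control period).
- get_image(name): name is "scene" or "side" or "wrist"; returns the picture (480x640x3 uint8, red, green, blue); there is no depth.
- camera_info(name): a dict with "fx", "fy", "cx", "cy" (pixels), "distortion" ([k1, k2, p1, p2, k3] as OpenCV has them; the pictures are not rectified), "T" (4x4, takes a point from camera to world coordinates). Camera axes: x right, y down, z forward; pixel columns grow to the right and rows downward; lengths in mm; the calibration is good to about 2 mm. A picture is of the moment at which its call begins: read the wrist's pose just before it. camera_info takes no time and is no camera call; for the wrist camera it gives the pose at the moment of the call.
- finish_job(): hands the job in; it is judged then, once.
The state is a dict: "clock": time; "qpos": joint angles; "qd": joint speeds; "tau": joint torques, N m; "eef_pos": TCP position; "tool_rot": TCP orientation; "force": force on the tool from outside, world axes, zero at the start; "torque": the same for the moment, N m; "width": finger opening in mm; "gripper_force": force on a finger pad.
Only numpy, scipy, OpenCV 4.12 (cv2) and the standard library are available. Lean on these libraries where they do the work, as an engineer would, in place of code of your own. Each camera call takes 0.05 s, during which the arm holds its last target. There are 200 camera calls.

## Task

The kitchen scale lies face down for a battery change. Feel with the fingertips over the flat panel of its underside for the round release button of the same grey, sunk just below the surface, and press it fully home so that the battery door springs up and stays up. Only touch and press: do not pick up, push or knock the jar, the tin or the teaspoon, and take the hand away when done.

Things in the scene. Friction and masses are not known exactly. Their poses are not given: they have to be found in the camera images.
- scale: Grey kitchen scale lying face down, fixed to the worktop: 164 mm along its x, 294 mm along its y (y -120 to +174), 44 mm high. Origin: on the worktop below the centre of the panel opening; z up. A raised frame (top z 44) with four rubber feet (3 mm higher, at x +-66, y -103 and +157, 18 mm wide) surrounds a flat sunk panel (top z 39) in an opening 104 mm (x) by 150 mm (y).
- panel_mid (a point): Centre of the panel opening, at panel height (scale x 0, y 0, z 39 mm), axes as the scale. The release button is a round hole of 50 mm diameter somewhere in the panel, with a 48 mm pad in it, same material, 3 mm below the panel. Its place is not told and differs each time: the hole's centre is within 20 mm of this point along x and within 35 mm along y.
- catch (a joint): Travel of the release button in m: 0 as found (pad 3 mm below the panel), 0.005 fully home (pad 8 mm below the panel). It moves straight down, resists with about 5 to 6 N and stays where it is pushed, without springing back.
- door (a joint): Angle (rad) of the battery door, a 72 x 48 mm flap flush in the frame at scale y +117 to +165, x +-36 mm; hinge along its +y edge. 0 shut, 0.35 up (free edge, towards the panel, 17 mm higher). The button lifts it in proportion to its travel, and it stays up while the button stays in.
- spice_jar: Bystander: upright spice jar with a green cap, 46 mm diameter, 106 mm high, beyond the scale's -y end. Origin under its centre. To be left where it stands.
- fish_tin: Bystander: flat round tin, 86 mm diameter, 40 mm high, beyond the scale's far (+x) side. Origin under its centre. To be left where it stands.
- teaspoon: Bystander: steel teaspoon lying on the worktop along the scale's near (-x) side, 138 x 28 x 12 mm. Origin under its centre. To be left where it stands.

How it is judged:
By the outcome, as a careful person would: the job done as asked, in the order asked, and still so for the second after the job is handed in, with the robot touching nothing.
It also fails if it takes over 64 s, if anything falls off the work surface, if the arm or the gripper's body presses on something with over 40 N, if the wrist force passes 120 N, or if a joint passes its speed limit or range.

## Working session

There is one attempt and no reset: what is moved stays moved. The work goes in short steps, Python scripts to look and compute and a tool call to move; the robot and the scene stay as the last step left them, time stands still between calls to the robot, and variables do not carry over. Pictures are saved under pics/ and viewed, at most 10 in all, crops included, and the job is handed in when it is done.

Besides the shell and the picture viewer there is one more tool, called after "Request:" as name(argument=value, ...) on one line, values as JSON. play_rows: Moves the arm, as the interface text tells. Its arguments: {"type":"object","properties":{"deltas":{"type":"array"}},"required":["deltas"]}

```bash
mkdir -p pics
python3 - <<'E'
from cell import *
import cv2,numpy as np
s=read_state();print(s)
for n in("scene","wrist"):
    i=camera_info(n);print(n,i)
    cv2.imwrite(f"pics/{n}0.png",get_image(n)[:,:,::-1])
E
```

```text
{'clock': 0.0, 'qpos': array([-0.06580794,  0.62933517,  0.03846428,  1.51839908, -0.02697093,
        0.99626446, -0.02000299]), 'qd': array([ 1.22308607e-03,  1.25254582e-03, -8.52332255e-04, -6.87794699e-05,
        3.89662536e-04, -4.03092634e-04,  6.69327736e-04]), 'tau': array([-1.11932164e-03, -5.63405585e+01,  1.22606792e+00, -1.93450052e+01,
        1.09587883e-02,  1.05136272e-02, -8.84369996e-06]), 'eef_pos': array([6.49370774e+02, 1.19235393e-02, 2.30386651e+02]), 'tool_rot': array([-3.13970611e+00,  6.23206606e-05,  1.57079839e+00]), 'force': array([0.2883698 , 0.74936566, 0.30987247]), 'torque': array([-0.02068891, -0.01476274, -0.02551752]), 'gripper_force': 0.0, 'width': 85.15576582542849}
scene {'fx': 461.99710227599263, 'fy': 461.99710227599263, 'cx': 323.0376183012496, 'cy': 238.36203376477394, 'distortion': array([-0.05873833,  0.        ,  0.        ,  0.        ,  0.        ]), 'T': array([[ 7.20819213e-01, -4.68712285e-01,  5.10615762e-01,
         1.58697318e+02],
       [-6.92989167e-01, -4.72864256e-01,  5.44210814e-01,
        -4.47229897e+02],
       [-1.36263517e-02, -7.46128802e-01, -6.65662177e-01,
         6.38987626e+02],
       [ 0.00000000e+00,  0.00000000e+00,  0.00000000e+00,
         1.00000000e+00]])}
wrist {'fx': 360.28877091479154, 'fy': 360.28877091479154, 'cx': 318.28444423883377, 'cy': 233.1528721582482, 'distortion': array([-0.04243591,  0.        ,  0.        ,  0.        ,  0.        ]), 'T': array([[ 9.99996808e-01,  1.34805871e-03, -2.13682104e-03,
         6.50110948e+02],
       [ 6.66192121e-04, -9.56517952e-01, -2.91672698e-01,
         7.57266724e+01],
       [-2.43709960e-03,  2.91670344e-01, -9.56515798e-01,
         3.73324987e+02],
       [ 0.00000000e+00,  0.00000000e+00,  0.00000000e+00,
         1.00000000e+00]])}
```

View pics/scene0.png

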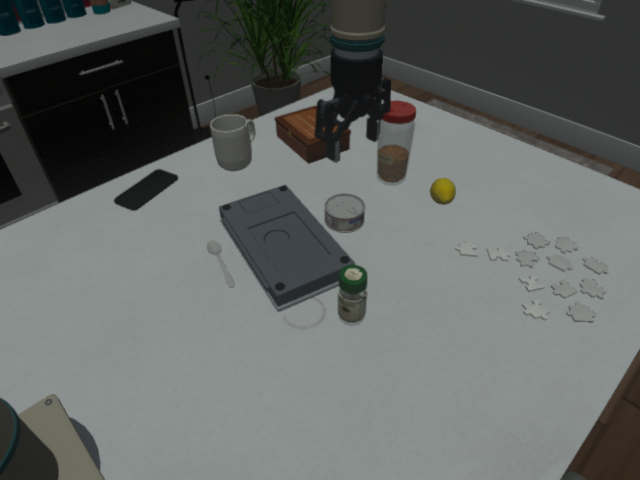

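View pics/wrist0.png

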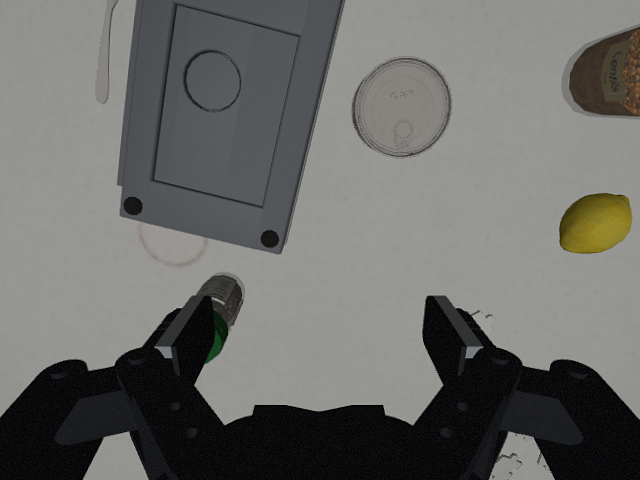

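The wrist view shows the panel opening with corners near (176,5), (299,37), (263,207) and (154,180). A faint round hole sits at about (212,80), the feet are at (133,206) and (270,239), and the jar is at (225,300).

```bash
cat > h.py <<'E'
from cell import *
import cv2,numpy as np
def ray(n,px,z,i=None):
    i=i or camera_info(n);K=np.array([[i['fx'],0,i['cx']],[0,i['fy'],i['cy']],[0,0,1]])
    p=cv2.undistortPoints(np.array(px,float).reshape(-1,1,2),K,i['distortion'])[:,0]
    d=np.c_[p,np.ones(len(p))]@i['T'][:3,:3].T;o=i['T'][:3,3]
    return (o+d*((z-o[2])/d[:,2])[:,None])[:,:2]
E
python3 - <<'E'
from h import *
f=ray("wrist",[[133,206],[270,239]],47)
print("feet",f,np.linalg.norm(f[1]-f[0]))
u=(f[1]-f[0])/np.linalg.norm(f[1]-f[0]);v=np.array([-u[1],u[0]])
o=f.mean(0)+103*v;print("origin",o,"yaw",np.arctan2(u[1],u[0]))
c=ray("wrist",[[176,5],[299,37],[263,207],[154,180],[212,80]],39)
print(c,(c-o)@np.c_[u,v])
fs=ray("scene",[[225,207],[283,188],[346,259],[278,286]],47);print("scene feet",fs,(fs-o)@np.c_[u,v])
cs=ray("scene",[[276,237]],39);print(cs,(cs-o)@np.c_[u,v])
print("jar",ray("scene",[[352,318]],0),ray("scene",[[353,272]],106),"tin",ray("scene",[[344,203]],40))
cv2.imwrite("pics/crop.png",cv2.resize(cv2.imread("pics/scene0.png")[170:320,200:400],None,fx=4,fy=4,interpolation=cv2.INTER_CUBIC))
E
```

```text
feet [[475.70363489   2.58061679]
 [603.4634314  -29.69038981]] 131.77246856535956
origin [564.80817769  86.30860686] yaw -0.24741599504351605
[[ 5.31043553e+02  1.71875288e+02]
 [ 6.33106373e+02  1.46341059e+02]
 [ 5.96870270e+02 -3.17032057e-01]
 [ 4.95240764e+02  2.56983452e+01]
 [ 5.57054007e+02  1.12688863e+02]] [[-53.69167418  74.69210685]
 [ 51.51649579  74.93056371]
 [ 52.30032469 -76.13576746]
 [-52.60555983 -75.80160916]
 [-13.97855537  23.67794491]]
scene feet [[535.11246542 253.0335413 ]
 [665.57752947 218.76380601]
 [603.32181602 -33.80785466]
 [471.61663853   2.35920928]] [[ -69.62227935  154.3754427 ]
 [  65.26256482  153.10009691]
 [  66.75729622 -107.02676332]
 [ -69.79455281 -104.21556853]]
[[556.13570865 111.19063145]] [[-14.50197359  22.0004461 ]]
jar [[ 540.24493059 -110.61385083]] [[ 545.54937782 -103.59184113]] tin [[728.26927994  92.58053192]]
```

View pics/crop.png

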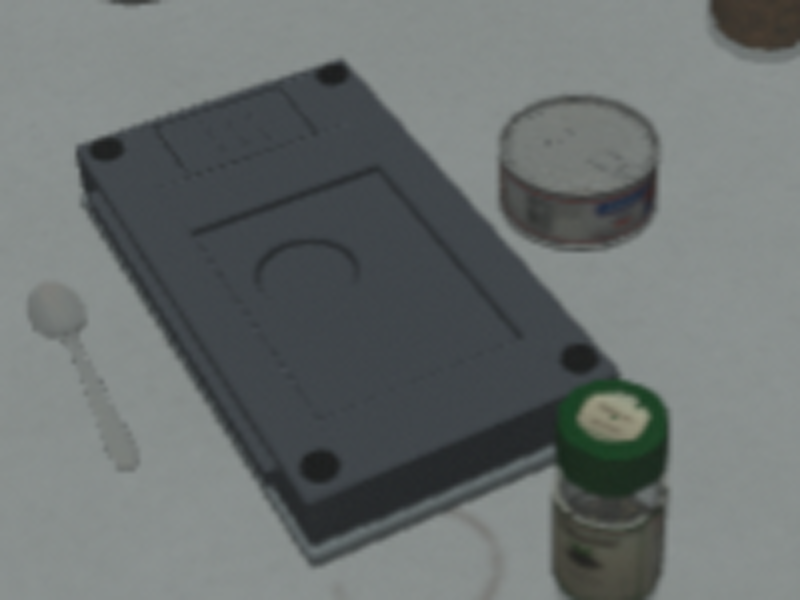

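The close view shows the same round recess. Both views put it at scale (-14, 23), about world (557, 112). I'll shut the fingers and move above it.

Request:
play_rows(deltas=[28,-23,0,0,0,0,0,56,-46,20,0,0,0,0,84,-70,50,0,0,0,0,112,-93,90,0,0,0,0,112,-93,130,0,0,0,0,112,-93,150,0,0,0,0,112,-93,160,0,0,0,0,112,-93,170,0,0,0,0,112,-93,170,0,0,0,0,112,-93,170,0,0,0,0])

```text
clock: 1.35
eef_pos: [557.6, 112.1, 62.0]
tool_rot: [3.14, -0.0, 1.571]
force: [-0.1, -0.4, 0.2]
width: 0.3
gripper_force: 0.0
```

Run:
```python
from h import *
s=read_state();print(s['eef_pos'],s['tool_rot'],s['force'],s['width'])
cv2.imwrite("pics/w1.png",get_image("wrist")[:,:,::-1])
```

```text
[557.57308323 112.05199682  61.96656252] [ 3.14035608e+00 -3.11083537e-04  1.57059166e+00] [-0.07275518 -0.43074645  0.17942228] 0.2919488989330984
```

View pics/w1.png

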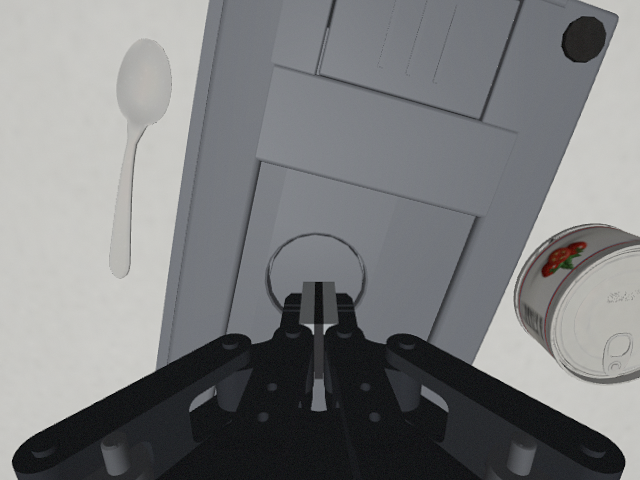

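The shut fingertips hang over the round recess (its rim spans columns 267–365, top at row 234). I'll lower and feel.

Request:
play_rows(deltas=[0,0,10,0,0,0,0,0,0,18,0,0,0,0,0,0,22,0,0,0,0,0,0,24,0,0,0,0,0,0,24.5,0,0,0,0,0,0,24.5,0,0,0,0])

```text
clock: 2.15
eef_pos: [557.1, 112.1, 36.9]
tool_rot: [3.141, -0.0, 1.571]
force: [-0.5, 1.1, -0.5]
width: 0.0
gripper_force: 0.0
```

Request:
play_rows(deltas=[0,0,1,0,0,0,0,0,0,2,0,0,0,0,0,0,3,0,0,0,0,0,0,3,0,0,0,0])

```text
clock: 2.65
eef_pos: [557.3, 112.1, 34.3]
tool_rot: [3.141, -0.0, 1.571]
force: [-0.5, 0.1, 5.1]
width: 0.0
gripper_force: 2.5
```

The tips passed panel level freely and met about 5 N at pad depth, so this is the button. Next I press it home.

Request:
play_rows(deltas=[0,0,1.5,0,0,0,0,0,0,3,0,0,0,0,0,0,4,0,0,0,0,0,0,5,0,0,0,0,0,0,5,0,0,0,0,0,0,5,0,0,0,0])

```text
clock: 3.4
eef_pos: [557.3, 112.1, 30.9]
tool_rot: [3.141, -0.0, 1.571]
force: [-4.1, -0.9, 20.3]
width: 0.1
gripper_force: 10.0
```

The button has hit its stop: z is 30.9 and the force has risen to 20 N. Withdrawing straight up.

Request:
play_rows(deltas=[0,0,-5,0,0,0,0,0,0,-20,0,0,0,0,0,0,-50,0,0,0,0,0,0,-90,0,0,0,0,0,0,-130,0,0,0,0,0,0,-160,0,0,0,0,0,0,-180,0,0,0,0,0,0,-180,0,0,0,0])

```text
clock: 4.4
eef_pos: [558.1, 112.2, 210.7]
tool_rot: [3.138, -0.001, 1.571]
force: [0.9, 0.1, -0.1]
width: 0.0
gripper_force: 0.0
```

Run:
```python
from h import *
s=read_state();print(s['eef_pos'],s['force'])
a=get_image("wrist")[:,:,::-1];b=get_image("scene")[:,:,::-1]
cv2.imwrite("pics/w2.png",np.hstack([cv2.resize(a,(400,300)),cv2.resize(b[150:330,180:420],(400,300))]))
```

```text
[558.08425374 112.2375386  210.69347398] [ 0.92639419  0.09420363 -0.06526997]
```

View pics/w2.png

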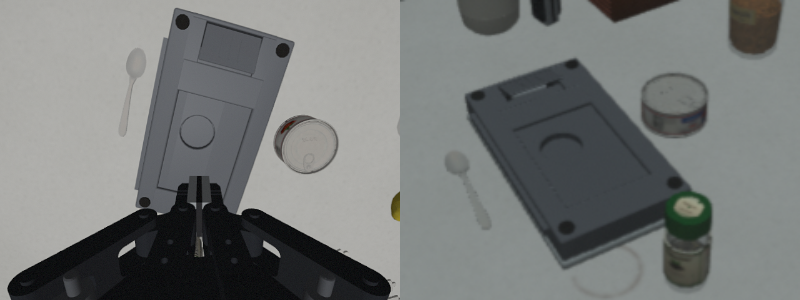

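The door stands open (left view near (230,45), right view near (535,90)). The button is sunk deeper, and the jar, tin and spoon have not moved.

```bash
python3 -c "from cell import *;print(finish_job())"
```

```text
the job is handed in; nothing more can be done
None
```

The release button is pressed fully home, the battery door is up and staying up, the jar, tin and teaspoon look untouched, and the hand is withdrawn; the job is handed in at about 4.5 s.

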